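# Fit the sensor head and hold the UV meter's boom at the set distance

### The arm

A 6-joint arm with a two-finger parallel gripper is mounted at the origin on a cart in front of the work surface, level with it; the furniture and walls round the work are solid. World frame = base frame: x ahead of the robot, y to its left, z up, the work surface at z = 0. Lengths are in m, angles in rad, forces in N, time in s.
With the tool pointing down it reaches from about 0.15 to 0.775 m from the base axis. Payload 6.1 kg.
Tool frame: the origin (TCP) lies midway between the tips of the shut fingers; the grasp point (between the pads) lies manip.pinch_z behind it (manip.pinch_z is the distance from the TCP to the grasp point, in m); z points along the fingers, y is the line along which they close (so a half turn about z gives the same grasp; the last joint's range is limited). The gripper opens to 85 mm and grips with 20 to 120 N. Pads are 22 mm wide; open, the fingers measure 114 mm over their backs; the gripper's body (76 mm by 85 mm) begins 54 mm behind the grasp point. The pads swing forward as they close: fully open they stand 13 mm farther back than shut.
Start: joints at [1.141, 0.126, -0.04, 1.405, 0, 1.571], TCP at [0.219, 0.477, 0.231] pointing down, gripper open.
Joint ranges: [-2.72, 2.72], [-0.95, 1.95], [-1.27, 1.35], [-1.78, 2.02], [-1.46, 1.47], [-3.14, 3.14]. Speed limits (rad/s): [2.39, 2.39, 3.01, 3.14, 3.14, 3.14].

### API

Orientations are given as a unit quaternion [x, y, z, w].
In Python, from cell import manip, claw, solve_ik, read_camera, calibration, job gives the robot as it stands. The module is installed in compiled form; this text tells all that it offers. Calls block until the motion is done:
- manip.move_ptp(position, orientation): joint-space move of the TCP to a pose.
- manip.move_l(position, rot=None, max_speed=0.15, force_limit=None): straight line of the TCP; rot=None keeps the orientation; max_speed is the mean speed in m/s. With force_limit (N) it stops when the force on the tool has changed by that much, and returns True; else False.
- manip.movej(angles): joint-space move.
- claw.gripper_open() and claw.grab(squeeze=None): open the fingers fully, or close them until they stop; squeeze is the grip in N (None keeps the last).
- manip.hold(seconds).
- solve_ik(position, orientation): joint angles nearest the present ones, or None.
- read_camera(name): name is "side" or "top"; returns (picture, depth): 480x640x3 uint8, red, green, blue; 480x640 float32, m along the optical axis (not along the pixel's ray), 0 where there is no reading.
- calibration(name): a dict with "fx", "fy", "cx", "cy" (pixels), "R" (3x3) and "t" (3): a world point X has camera coordinates R X + t. Camera axes: x right, y down, z forward; pixel columns grow to the right and rows downward; lengths in m; the calibration is good to about 2 mm. A picture is of the moment at which its call begins. calibration takes no time and is no camera call.
A pose or a line that the arm cannot do raises manip.MotionError and nothing moves.
- job.close_job(): hands the job in; it is judged then, once.
Readings, each from a call of its own:
- manip.read_clock(): time.
- manip.read_joints(): joint angles.
- manip.read_dq(): joint speeds.
- manip.read_effort(): joint torques, N m.
- manip.read_tool_pos(): TCP position.
- manip.read_tool_rot(): TCP orientation.
- manip.read_force(): force on the tool from outside, world axes, zero at the start.
- manip.read_moment(): the same for the moment, N m.
- manip.read_width(): finger opening in m.
- manip.read_grip_force(): force on a finger pad.
Only numpy, scipy, OpenCV 4.12 (cv2) and the standard library are available. Lean on these libraries where they do the work, as an engineer would, in place of code of your own. Each camera call takes 0.05 s, during which the arm holds its last target. There are 200 camera calls.

### The job

Slide the blue sensor head onto the steel shoe at the tip of the UV meter's boom until it clicks fully home against the flange. Then squeeze the orange lock button in on the boom's black grip, draw the boom out towards the lamp until its red pointer stands at the yellow cursor on the scale, and finish while still holding it there for the reading: the boom's return spring pulls it in when it is let go, so never let it snap back. Leave the cursor where it is set, and the tip box, bottle, tape roll and marker where they are.

Things in the scene. Friction and masses are not known exactly. Their poses are not given: they have to be found in the camera images.
- uv_meter: UV meter, fixed: light grey console 131 x 160 x 62 mm, display on its -x side; origin at the centre of its underside, z up. On top, along y, an aluminium sleeve 38 mm wide, 62 to 94 mm high, with a scale (tick every 5 mm, long every 10, longest at 0, 50, 100; zero at y = +50 mm, growing to -y). The boom comes out of the sleeve's mouth (y = -100 mm, axis 78 mm high) along -y.
- boom_slide (a joint): How far the boom is drawn out, m: 0 = parked, 0.115 at most. The red pointer moves with it, so this is also the reading of the scale. A return spring pulls it in with 5 to 6 N. When parked a latch holds it (0.5 mm play) and it cannot be drawn out until the lock button is squeezed; the latch catches at the parked position only.
- boom: The boom with its black grip. Origin on the boom's axis, at the sleeve's mouth when parked; axes as the meter's; moves with it. The grip block spans x -15 to +15, y -8 to -42, z -13 to +15 mm. The steel flange at y -46 to -50 mm (36 mm wide, z -13 to +16 mm) is the stop for the sensor head. The space below is free, 65 mm down to the bench.
- grip_centre (a point): Where the grip is best held: midway between its +x face and the lock button's face when that is pressed fully in (33 mm apart then, 40 mm with the button out), 25 mm out of the sleeve's mouth when parked, 1 mm above the boom's axis. Pinch across the meter's x, from above. Axes as the meter's.
- lock_button (a joint): Orange lock button on the -x side of the grip (18 x 18 mm, face 10 mm proud of the grip): travel in m, 0 = out, 0.007 = fully in (towards +x). The boom is free from 0.003 on. About 2 N at the start, 6 N fully in; springs out when let go. Pinching the grip between button and +x face presses it.
- pointer (a point): The red pointer on the boom, seen in the slot on top of the sleeve: its line, 18 mm above the boom's axis. Axes as the meter's.
- cursor (a joint): Where the yellow cursor is set on the scale, m from its zero along the meter's -y: the boom value at which the pointer stands at it. It would slide at 4 N; it must not be moved.
- cursor_mark (a point): Mark of the yellow cursor (a clip on the -x edge of the sleeve's top, 12 mm along y, 7 mm above the sleeve): the dark line at its middle. Axes as the meter's. The pointer is at the cursor when both have the same y in the meter's frame.
- shoe_seat (a point): Seat of the shoe, on the boom's axis at the outer face of the flange, 50 mm out of the sleeve's mouth when parked. Axes as the meter's: the shoe, a flat steel tongue 24 mm wide, 5 mm thick, rounded nose, runs from here 42 mm along -y. A spring ball stands 2.5 mm proud of its top, 28 mm from the seat. Moves with the boom.
- sensor_head: Loose block, blue on a grey foot, 36 (x) x 48 (y) x 40 mm, 90 g; origin at the centre of its underside, z up. White round window in its -y end. Channel below (26 mm wide, 4 to 10.2 mm above the underside, lipped), open and flared at the +y end: slides over the shoe mouth first along the meter's +y, 1 mm play each side, pushing under 12 N till it clicks. Grasp its sides across x, 15 to 40 mm up.
- head_seat (a point): Centre of the channel's mouth on the head's +y face, 24 mm from its middle, 7.1 mm above its underside. It coincides with shoe_seat when the head is fully home. Axes as the head's.
- tip_box_red: Bystander: red pipette-tip box, 129 x 92 x 64 mm.
- reagent_small_1: Bystander: small white bottle with a green cap, 26 mm wide, 52 mm high.
- tape_roll: Bystander: roll of tape, 58 mm across, 18 mm high.
- marker_1: Bystander: marker pen with a red cap lying on the bench, 134 mm long.
Things that resemble listed ones, but are neither listed nor needed, are in the scene too. Of the things that look like the sensor_head, take the one that is farthest to the robot's left at the start.

How it is judged:
By the outcome, as a careful person would: the job done as asked, in the order asked, and still so for the second after the job is handed in, while the arm keeps its last pose, push and grip.
It also fails if it takes over 51 s, if anything falls off the work surface, if the arm or the gripper's body presses on something with over 40 N, if the wrist force passes 120 N, or if a joint passes its speed limit or range.

## Working session

There is one attempt and no reset: what is moved stays moved. The work goes in short steps, each a Python script; the robot and the scene stay as the last script left them, time stands still between calls to the robot, and variables do not carry over. Pictures are saved under pics/ and viewed, at most 10 in all, crops included, and the job is handed in when it is done.

```bash
mkdir -p pics
cat > h.py <<'E'
import numpy as np, cv2
from cell import manip, claw, solve_ik, read_camera, calibration, job
def shot(n):
    p,d=read_camera(n); np.savez(f'/tmp/{n}.npz',p=p,d=d); return p,d
def load(n):
    z=np.load(f'/tmp/{n}.npz'); return z['p'],z['d']
def ray(n,u,v):
    c=calibration(n); R=np.array(c['R']);t=np.array(c['t'])
    return -R.T@t, R.T@np.array([(u-c['cx'])/c['fx'],(v-c['cy'])/c['fy'],1.])
def onz(n,u,v,z):
    o,r=ray(n,u,v); return o+r*(z-o[2])/r[2]
def cloud(n,d):
    c=calibration(n); R=np.array(c['R']);t=np.array(c['t'])
    v,u=np.mgrid[0:480,0:640]
    P=np.stack([(u-c['cx'])/c['fx']*d,(v-c['cy'])/c['fy']*d,d],-1)
    return (P-t)@R
def proj(n,X):
    c=calibration(n); x=np.array(c['R'])@np.array(X)+np.array(c['t']); return c['fx']*x[0]/x[2]+c['cx'],c['fy']*x[1]/x[2]+c['cy']
def save(name,p,crop=None,s=1):
    if crop: u0,v0,u1,v1=crop; p=p[v0:v1,u0:u1]
    cv2.imwrite('pics/'+name,cv2.resize(p[...,::-1],None,fx=s,fy=s,interpolation=cv2.INTER_CUBIC))
E
python3 - <<'E'
from h import *
for n in('top','side'):
    p,d=shot(n); save(n+'0.png',p); o,r=ray(n,320,240); print(n,o,r,calibration(n)['fx'])
print(manip.pinch_z,manip.read_clock(),manip.read_tool_rot(),manip.read_width())
E
```

```text
top [ 0.37279328 -0.1064229   1.35162083] [ 0.12880521  0.01861219 -0.99154368] 539.672714714306
side [ 0.80857253 -0.59069891  0.97591361] [-0.24891185  0.48361076 -0.83915362] 455.7794294950179
0.0187 0.1 [ 2.13251798e-01  9.76997012e-01 -6.98288399e-04 -1.48440209e-04] 0.08563132624766122
```

View pics/top0.png

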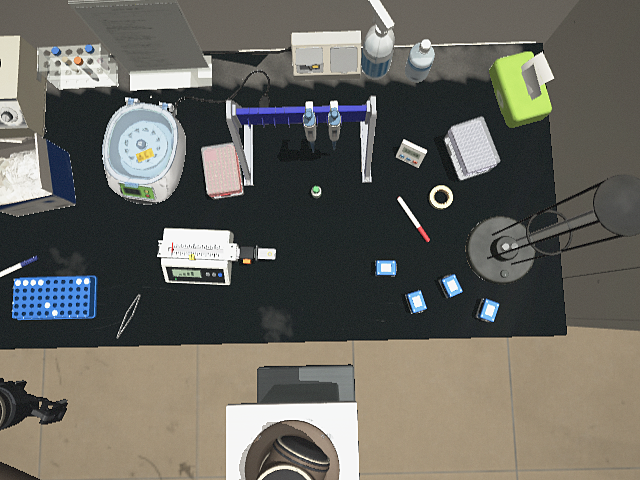

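View pics/side0.png

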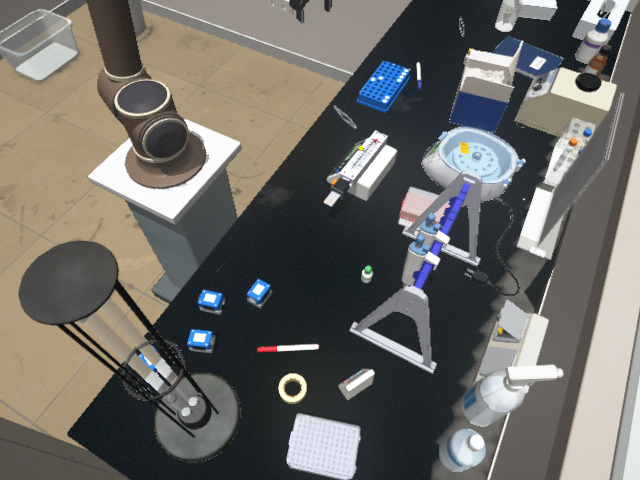

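The top view shows four blue blocks that look like the head, at (386,268), (417,301), (451,286) and (488,310). The robot's left is to the left of the picture, so the one meant is at (386,268), and it is also the leftmost in y. The meter is at (197,257), with its boom pointing right and its shoe at about (265,254). The side view shows the same head at (259,292) and the shoe at (332,199).

Run:
```python
from h import *
p,d=load('top'); q,e=load('side')
a=cv2.resize(p[220:300,150:290][...,::-1],None,fx=5,fy=5,interpolation=cv2.INTER_CUBIC)
b=cv2.resize(p[245:325,370:510][...,::-1],(800,457)[:2],interpolation=cv2.INTER_CUBIC)
b=cv2.resize(b,(400,229)); c=cv2.resize(q[265:325,230:290][...,::-1],(199,199),interpolation=cv2.INTER_CUBIC)
im=np.zeros((600,800,3),np.uint8); im[:400,:700]=a; im[400:,:400]=b[:200]; im[400:599,410:609]=c
cv2.imwrite('pics/crop1.png',im)
for n,(p,d) in dict(top=(p,d),side=(q,e)).items():
    P=cloud(n,d); h=cv2.cvtColor(p,cv2.COLOR_RGB2HSV)
    m=((h[...,0]>98)&(h[...,0]<118)&(h[...,1]>120)&(h[...,2]>60)).astype(np.uint8)
    k,l,s,c=cv2.connectedComponentsWithStats(m)
    for i in range(1,k):
        if s[i,4]<60: continue
        X=P[(l==i)&(d>0)]
        if not len(X) or X[:,0].mean()>.6 or X[:,2].max()>.09 : continue
        print(n,c[i].round(1),s[i],np.median(X,0).round(4),np.percentile(X[:,2],[5,50,95]).round(4))
        T=X[X[:,2]>np.percentile(X[:,2],95)-.006]
        print('   ',[np.round(v,4) for v in cv2.minAreaRect((T[:,:2]*1000).astype(np.float32))])
```

```text
top [385. 267.] [376 260  20  15 176] [ 0.4734 -0.2376  0.0405] [0.0008 0.0405 0.0454]
    [array([ 471.4235, -239.3097]), array([46.6265, 31.9538]), np.float64(88.3638)]
top [ 55.3 297.9] [  12  275   86   46 3338] [0.4182 0.5696 0.0335] [0.0071 0.0335 0.039 ]
    [array([419.6546, 577.9997]), array([ 96.5895, 190.3674]), np.float64(0.3334)]
top [451.2 285.6] [441 274  22  24 180] [ 0.4232 -0.3948  0.0406] [0.0313 0.0406 0.0453]
    [array([ 424.2834, -396.9088]), array([47.6899, 34.9226]), np.float64(20.7882)]
top [416.1 301. ] [407 290  20  23 178] [ 0.3889 -0.3084  0.0408] [0.0044 0.0408 0.0459]
    [array([ 388.3233, -310.804 ]), array([45.9934, 34.6096]), np.float64(16.1529)]
top [488.6 309.6] [478 298  22  24 194] [ 0.3652 -0.4814  0.041 ] [0.0162 0.041  0.0454]
    [array([ 362.9615, -483.1436]), array([35.3527, 47.5548]), np.float64(66.8147)]
side [383.1  86.5] [ 356   60   55   53 1603] [0.4256 0.5575 0.0335] [0.004  0.0335 0.0379]
    [array([420.7728, 577.6129]), array([194.6268,  99.6465]), np.float64(89.9375)]
side [258.5 290.3] [246 278  25  26 261] [ 0.4734 -0.2403  0.0408] [0.002  0.0408 0.0439]
    [array([ 471.8068, -240.504 ]), array([49.5599, 36.7852]), np.float64(88.6914)]
side [210.6 299.4] [197 289  27  21 288] [ 0.3918 -0.3114  0.0405] [0.002  0.0405 0.0439]
    [array([ 388.5932, -310.1658]), array([47.4703, 36.112 ]), np.float64(18.071)]
side [199.5 338.6] [187 329  27  21 298] [ 0.425  -0.3993  0.0407] [0.0018 0.0407 0.0441]
    [array([ 424.1427, -396.8015]), array([48.4781, 37.0493]), np.float64(22.5243)]
side [146.6 362.4] [138 353  19  19  73] [ 0.361  -0.4928  0.0412] [0.0293 0.0412 0.0447]
    [array([ 359.7028, -491.6167]), array([ 7.961 , 48.3819]), np.float64(76.766)]
```

View pics/crop1.png

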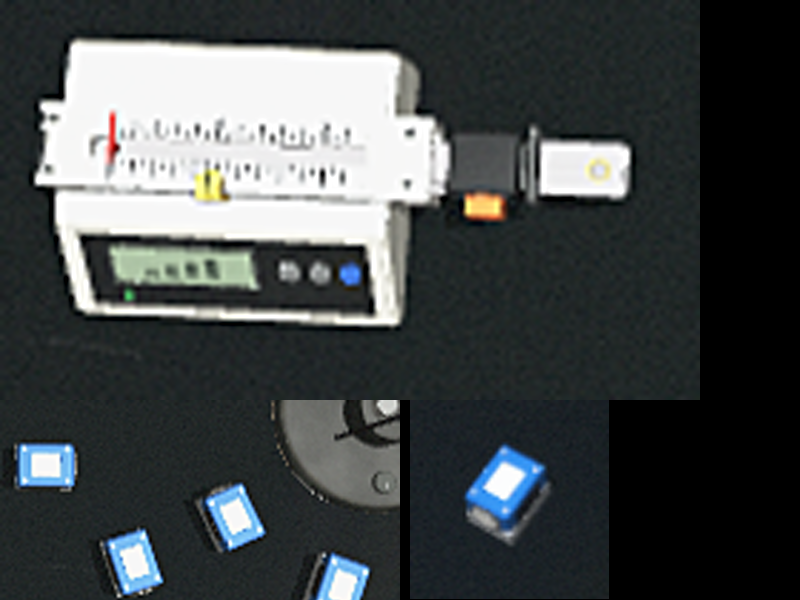

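The crop confirms the target. The head at (386,268) in the top view is alone at the left of the row, with its long axis nearly along y. Next I'll measure the meter and work out which end of the head is the mouth.

Run:
```python
from h import *
im=[]
for n,C in dict(side=(236,268,286,318),top=(365,248,405,288)).items():
    p,d=load(n); u0,v0,u1,v1=C; im.append(cv2.resize(p[v0:v1,u0:u1][...,::-1],(400,400),interpolation=cv2.INTER_CUBIC))
cv2.imwrite('pics/head.png',np.hstack(im))
for n in('top','side'):
    p,d=load(n);P=cloud(n,d); h=cv2.cvtColor(p,cv2.COLOR_RGB2HSV)
    box=(P[...,0]>.38)&(P[...,0]<.62)&(P[...,1]>-.02)&(P[...,1]<.33)&(d>0)
    def show(t,m,f=1):
        X=P[m&box]
        if len(X)<4: print(n,t,len(X));return
        print(n,t,len(X),X.mean(0).round(4),[np.round(v,1) for v in cv2.minAreaRect((X[:,:2]*1000).astype(np.float32))],np.percentile(X[:,2],[5,50,95]).round(4))
    z=P[...,2]
    show('sleeve',(z>.088)&(z<.1))
    show('console',(z>.055)&(z<.068)&(h[...,2]>120))
    O=(h[...,0]>5)&(h[...,0]<18)&(h[...,1]>150)&(h[...,2]>150)
    show('button',O)
    show('cursor',(h[...,0]>22)&(h[...,0]<34)&(h[...,1]>130)&(h[...,2]>120))
    R=((h[...,0]<5)|(h[...,0]>174))&(h[...,1]>130)&(z>.08)
    show('pointer',R)
    sh=(z>.07)&(z<.095)&(P[...,1]<.105)
    show('grip+shoe',sh); show('shoe',sh&(h[...,2]>130)&(h[...,1]<60))
```

```text
top sleeve 1402 [0.5177 0.1852 0.0946] [array([515. , 168.3]), array([265.9,  43.7]), np.float64(85.2)] [0.089  0.0948 0.0989]
top console 1367 [0.5318 0.2191 0.0625] [array([524.2, 208.4]), array([185.5, 100.5]), np.float64(86.0)] [0.0576 0.0626 0.0667]
top button 12 [0.4913 0.0907 0.09  ] [array([491.5,  91.8]), array([17.8,  9.7]), np.float64(85.7)] [0.0849 0.0906 0.0941]
top cursor 14 [0.4997 0.1817 0.0986] [array([497.8, 154.4]), array([140.3,  12. ]), np.float64(84.2)] [0.0874 0.1011 0.106 ]
top pointer 9 [0.5286 0.2643 0.0989] [array([529.3, 264.1]), array([17.2,  2.9]), np.float64(9.6)] [0.0921 0.0987 0.1045]
top grip+shoe 371 [0.5078 0.0653 0.0865] [array([507.3,  64.2]), array([40.8, 79.7]), np.float64(0.9)] [0.0788 0.0857 0.0942]
top shoe 182 [0.5088 0.0468 0.0826] [array([507.2,  48.4]), array([49.2, 30.1]), np.float64(80.2)] [0.0783 0.082  0.09  ]
side sleeve 985 [0.5189 0.18   0.0947] [array([517.3, 184.5]), array([241.3,  43.4]), np.float64(84.9)] [0.089  0.0951 0.0985]
side console 747 [0.5517 0.2126 0.0627] [array([526.6, 210.5]), array([184.2,  99.5]), np.float64(86.8)] [0.0575 0.0631 0.0664]
side button 11 [0.4919 0.0895 0.0887] [array([491.8,  91.4]), array([18.6, 10. ]), np.float64(83.1)] [0.0853 0.0879 0.0931]
side cursor 17 [0.5045 0.2193 0.1016] [array([504.7, 219.5]), array([10.5, 12.7]), np.float64(75.0)] [0.1    0.1012 0.104 ]
side pointer 5 [0.5261 0.2673 0.0975] [array([525.5, 267.9]), array([ 9.1, 13.6]), np.float64(42.9)] [0.0921 0.0992 0.0999]
side grip+shoe 338 [0.5108 0.0663 0.086 ] [array([508.,  64.]), array([42.4, 79.3]), np.float64(1.2)] [0.0779 0.0844 0.0945]
side shoe 139 [0.5093 0.0474 0.0821] [array([508.4,  47.4]), array([44.9, 27. ]), np.float64(87.5)] [0.0795 0.082  0.085 ]
```

View pics/head.png

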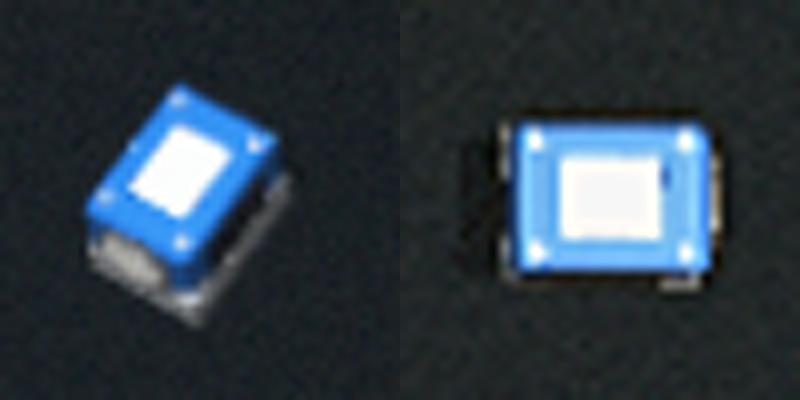

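In the side crop the round window shows on the -y face at (130,260). In the top crop the grey foot has a dark gap, the channel mouth, on the left (+y) side at (500,200). The mouth therefore already faces the meter. Next I'll fit the meter's axis more closely.

```bash
cat >> h.py <<'E'
def quat(psi):  # tool down, tool y along direction psi
    f=(np.pi/2-psi)/2; return [np.sin(f),np.cos(f),0,0]
def marks(n,p):
    """cursor and pointer sub-pixel centroids -> world on their planes"""
    h=cv2.cvtColor(p,cv2.COLOR_RGB2HSV).astype(int); v,u=np.mgrid[0:480,0:640]
    a,b=proj(n,(.512,.22,.1)); roi=(abs(u-a)<60)&(abs(v-b)<60)
    out={}
    for k,m,z in(('cursor',(h[...,0]>20)&(h[...,0]<36)&(h[...,1]>110)&(h[...,2]>110),.101),('pointer',((h[...,0]<7)|(h[...,0]>172))&(h[...,1]>90),.096)):
        m=(m&roi).astype(np.uint8); kk,l,s,c=cv2.connectedComponentsWithStats(m,connectivity=8)
        i=1+np.argmax(s[1:,4]); w=(l==i)*h[...,1]
        uu,vv=(u*w).sum()/w.sum(),(v*w).sum()/w.sum()
        out[k]=(onz(n,uu,vv,z),(round(uu,2),round(vv,2)),s[i,4])
    return out
E
python3 - <<'E'
from h import *
for n in('top','side'):
    p,d=load(n);P=cloud(n,d); h=cv2.cvtColor(p,cv2.COLOR_RGB2HSV); z=P[...,2]
    def mid(t,m,lo,hi,step=.006):
        X=P[m&(d>0)]; ys=[];a=[];b=[]
        for y in np.arange(lo,hi,step):
            S=X[(X[:,1]>=y)&(X[:,1]<y+step)][:,0]
            if len(S)>5: ys.append(y+step/2);a.append(S.min());b.append(S.max())
        fa=np.polyfit(ys,a,1);fb=np.polyfit(ys,b,1)
        print(n,t,'slopes deg',np.degrees(np.arctan([fa[0],fb[0]])).round(2),'mid x at .1,.05:',((np.polyval(fa,[.1,.05])+np.polyval(fb,[.1,.05]))/2).round(4),'w',(np.mean(b)-np.mean(a)).round(4))
    B=(P[...,0]>.46)&(P[...,0]<.56)
    mid('sleeve',B&(z>.088)&(z<.102),.12,.29); 
    mid('shoe',B&(z>.074)&(z<.09)&(h[...,2]>130)&(h[...,1]<70),.03,.062)
    mid('head',(P[...,0]>.44)&(P[...,0]<.51)&(z>.034)&(z<.046),-.26,-.22)
    X=P[B&(z>.07)&(z<.1)&(d>0)&(P[...,1]>-.05)&(P[...,1]<.12)]; print('tip y',np.sort(X[:,1])[[0,3,8]])
    for k,v in marks(n,p).items(): print(k,v)
q=quat(np.radians(-1.5)); print(solve_ik([.472,-.239,.10],q), solve_ik([.508,.04,.09],quat(np.radians(-4.5))))
E
```

```text
top sleeve slopes deg [3.66 3.95] mid x at .1,.05: [0.512  0.5087] w 0.0372
top shoe slopes deg [4.6  4.55] mid x at .1,.05: [0.5131 0.5091] w 0.0224
top head slopes deg [1.8  1.24] mid x at .1,.05: [0.4795 0.4782] w 0.0339
tip y [0.02434572 0.02472608 0.02539986]
cursor (array([0.500475  , 0.21627781, 0.101     ]), (np.float64(192.21), np.float64(258.11)), np.int32(14))
pointer (array([0.65115817, 0.1524232 , 0.096     ]), (np.float64(220.04), np.float64(194.55)), np.int32(30))
side sleeve slopes deg [4.21 4.01] mid x at .1,.05: [0.5127 0.5091] w 0.038
side shoe slopes deg [2.13 4.55] mid x at .1,.05: [0.5119 0.509 ] w 0.024
side head slopes deg [4.14 0.48] mid x at .1,.05: [0.4859 0.4839] w 0.0355
tip y [0.02453309 0.02494775 0.02563759]
cursor (array([0.50353728, 0.22015393, 0.101     ]), (np.float64(360.45), np.float64(147.64)), np.int32(21))
pointer (array([0.67033006, 0.1110568 , 0.096     ]), (np.float64(402.38), np.float64(202.03)), np.int32(13))
[-0.46871942  0.16599911 -0.28246638  1.12233084  0.          1.12825685] [ 0.07857803  0.13587081 -0.34082013  1.09410539  0.          1.72791417]
```

Run:
```python
from h import *
psi=np.radians(-1.5); q=quat(psi); c=[.4717,-.2399]
manip.move_ptp(c+[.17],q)
manip.move_l(c+[.011],max_speed=.15)
claw.grab(40); w=manip.read_width(); print('w',w,manip.read_grip_force(),manip.read_tool_pos())
manip.move_l(c+[.15],max_speed=.15)
# standoff in front of the shoe
psi=np.radians(-4.0); ex=np.array([np.cos(psi),np.sin(psi),0]); ey=np.array([-np.sin(psi),np.cos(psi),0])
seat=np.array([.5103,.0664,0]); zt=.078-.0071+.011
s=-.042-.024-.015
P=seat+s*ey; P[2]=zt+.001
A=P.copy()-.05*ey; A[2]=.15
manip.move_ptp(A,quat(psi)); A[2]=P[2]
manip.move_l(A); manip.move_l(P)
print('P',P,manip.read_tool_pos(),manip.read_clock(),manip.read_width())
for n in('top','side'): shot(n)
p,_=load('top'); q_,_=load('side')
u,v=map(int,proj('top',P)); U,V=map(int,proj('side',P))
a=cv2.resize(p[v-35:v+35,u-70:u+30][...,::-1],(400,280),interpolation=cv2.INTER_CUBIC)
b=cv2.resize(q_[V-50:V+30,U-30:U+50][...,::-1],(400,400),interpolation=cv2.INTER_CUBIC)
im=np.zeros((400,800,3),np.uint8); im[:280,:400]=a; im[:,400:]=b; cv2.imwrite('pics/stand.png',im); print(u,v,U,V)
```

```text
w 0.0353386952709818 41.068157837726176 [ 0.47202275 -0.2400825   0.01151399]
P [ 0.50464973 -0.01440269  0.0829    ] [ 0.50512476 -0.01438243  0.0836364 ] 7.4167 0.035494980219869784
291 254 318 214
```

View pics/stand.png

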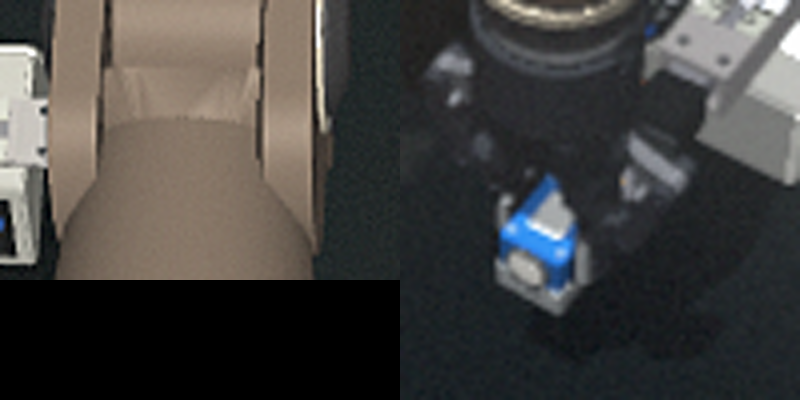

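The arm hides the shoe from the top camera. The side view shows the head held square, with its window towards the camera at (525,268) in the crop. Tool readings and camera positions agree to under 1 mm, so I'll correct the small servo offset and push guarded.

Run:
```python
from h import *
psi=np.radians(-4.0); ey=np.array([-np.sin(psi),np.cos(psi),0]); ex=np.array([np.cos(psi),np.sin(psi),0])
seat=np.array([.5103,.0664,0])
def tgt(s): P=seat+s*ey; P[2]=.0824; return P
off=np.array([.0005,0,.0007])
T=tgt(-.081)-off; manip.move_l(T); a=manip.read_tool_pos(); print(a-tgt(-.081)); off+=a-tgt(-.081)
def st(t):
    a=manip.read_tool_pos()-seat; f=manip.read_force(); print(t,'along',round(a@ey*1000,2),'lat',round(a@ex*1000,2),'z',round(a[2]*1000,2),'F',(f@ex).round(1),(f@ey).round(1),f[2].round(1),manip.read_moment().round(2),manip.read_width().round(4))
st('pre')
for s in(-.060,-.050,-.040):
    r=manip.move_l(tgt(s)-off,max_speed=.03,force_limit=10); st((s,r))
    if r: break
print(manip.read_clock())
```

```text
[-0.00068206 -0.00051159 -0.00083069]Traceback (most recent call last):
  File "<stdin>", line 9, in <module>
  File "<stdin>", line 8, in st
AttributeError: 'float' object has no attribute 'round'
```

```bash
cat > a.py <<'E'
from h import *
psi=np.radians(-4.0); ey=np.array([-np.sin(psi),np.cos(psi),0]); ex=np.array([np.cos(psi),np.sin(psi),0])
seat=np.array([.5103,.0664,0])
def tgt(s,z=.0820,lat=0): P=seat+s*ey+lat*ex; P[2]=z; return P
def st(t):
    a=manip.read_tool_pos()-seat; f=np.array(manip.read_force()); print(t,'along %.2f lat %.2f z %.2f F %.1f %.1f %.1f'%(a@ey*1000,a@ex*1000,a[2]*1000,f@ex,f@ey,f[2]),np.round(manip.read_moment(),2),'w %.4f t %.2f'%(manip.read_width(),manip.read_clock()))
E
python3 - <<'E'
from a import *
manip.move_l(tgt(-.081)); manip.hold(.2); st('pre')
for s in(-.060,-.050,-.040):
    r=manip.move_l(tgt(s),max_speed=.03,force_limit=10); st((s,r))
    if r: break
E
```

```text
pre along -81.00 lat -0.01 z 82.01 F -0.2 -0.5 -1.4 [ 0.   -0.05  0.01] w 0.0354 t 8.22
(-0.06, False) along -59.99 lat -0.01 z 81.99 F 0.1 -0.1 -0.9 [-0.08  0.02 -0.01] w 0.0357 t 9.07
(-0.05, False) along -49.82 lat 0.02 z 82.00 F 0.2 -0.3 0.0 [-0.03  0.04  0.04] w 0.0356 t 9.55
(-0.04, False) along -39.51 lat 0.30 z 82.35 F 0.2 0.8 2.3 [ 0.17 -0.04 -0.05] w 0.0354 t 10.03
```

Run:
```python
from a import *
for s in(-.034,-.029,-.024,-.019,-.016):
    r=manip.move_l(tgt(s),max_speed=.02,force_limit=20); st((s,r))
    if r: break
manip.hold(.2); st('end')
p,_=shot('side'); U,V=map(int,proj('side',tgt(-.024))); save('home.png',p,(U-50,V-50,U+50,V+30),6); print(U,V)
```

```text
(-0.034, False) along -33.65 lat 0.06 z 82.05 F 0.1 0.5 2.1 [ 0.16 -0.01 -0.  ] w 0.0355 t 10.48
(-0.029, False) along -28.58 lat -0.04 z 81.96 F -0.6 1.0 2.1 [ 0.36  0.02 -0.02] w 0.0353 t 10.88
(-0.024, False) along -24.62 lat -0.07 z 81.90 F 0.6 -4.4 0.7 [-0.92  0.07  0.02] w 0.0357 t 11.28
(-0.019, True) along -24.79 lat -0.27 z 81.96 F -0.5 -2.6 2.1 [-0.37  0.13 -0.  ] w 0.0351 t 11.54
end along -24.80 lat -0.25 z 81.92 F -0.8 -1.9 4.7 [-0.16  0.08 -0.  ] w 0.0357 t 11.74
330 199
```

View pics/home.png

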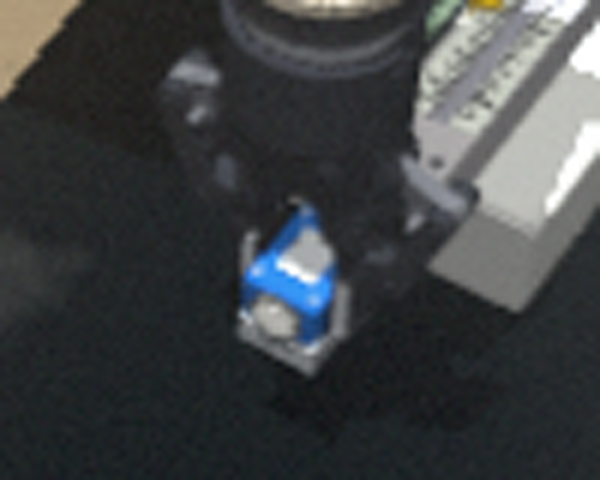

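The head is on the shoe and the push stopped firmly at 24.8 mm, against about 24 expected for home. One firmer push will tell a hard stop from a click not yet made.

Run:
```python
from a import *
r=manip.move_l(tgt(-.018),max_speed=.02,force_limit=30); st(r); manip.hold(.2); st('end')
r=manip.move_l(tgt(-.028),max_speed=.02,force_limit=5); st(('pull 5N',r)); manip.hold(.2); st('end')
```

```text
True along -25.02 lat -0.40 z 82.15 F -0.5 -1.9 3.1 [-0.38  0.06  0.03] w 0.0353 t 12.18
end along -25.00 lat -0.41 z 82.16 F -0.7 -2.5 1.8 [-0.41  0.02 -0.  ] w 0.0359 t 12.38
('pull 5N', True) along -26.38 lat 0.01 z 82.11 F -0.3 1.4 4.0 [ 0.24 -0.18 -0.02] w 0.0357 t 12.58
end along -26.38 lat -0.01 z 82.11 F 1.1 1.1 2.9 [ 0.3  -0.23  0.02] w 0.0351 t 12.78
```

Run:
```python
from a import *
r=manip.move_l(tgt(-.018),max_speed=.02,force_limit=25); st(r); manip.hold(.1)
claw.gripper_open(); st('open')
P=manip.read_tool_pos(); manip.move_l([P[0],P[1],.17]); manip.move_ptp([.40,-.15,.22],quat(psi)); st('away')
for n in('top','side'):
    p,d=shot(n); Q=cloud(n,d); h=cv2.cvtColor(p,cv2.COLOR_RGB2HSV)
    m=(h[...,0]>98)&(h[...,0]<118)&(h[...,1]>120)&(abs(Q[...,0]-.508)<.04)&(abs(Q[...,1]-.04)<.05)&(d>0)&(Q[...,2]>.1)
    X=Q[m]-seat; a=X@ey*1000; b=X@ex*1000
    print(n,len(a),'along',np.percentile(a,[1,99]).round(1),(a.min()+a.max())/2,'lat',(b.min()+b.max())/2,'z',np.median(X[:,2]),[np.round(v,1) for v in cv2.minAreaRect(np.c_[a,b].astype(np.float32))])
p,_=load('top'); q,_=load('side'); u,v=map(int,proj('top',tgt(-.01))); U,V=map(int,proj('side',tgt(-.01)))
f=lambda p,u,v:cv2.resize(p[v-25:v+25,u-25:u+25][...,::-1],(400,400),interpolation=cv2.INTER_CUBIC)
cv2.imwrite('pics/fit.png',np.hstack([f(p,u,v),f(q,U,V)]))
```

```text
True along -25.13 lat -0.15 z 82.27 F -0.4 -2.2 3.6 [-0.38  0.01  0.02] w 0.0355 t 13.16
open along -24.74 lat 0.05 z 82.36 F 0.2 -0.4 -0.3 [ 0.04  0.   -0.03] w 0.0855 t 13.81
away along -223.19 lat -94.76 z 219.33 F 0.3 0.0 -0.6 [ 0.03 -0.01 -0.03] w 0.0857 t 15.45
top 200 along [-48.7  -1.6] -24.905599475676052 lat -0.15132271591463287 z 0.11132961269334099 [array([-24.9,  -0.1]), array([35.7, 47.9]), np.float64(89.5)]
side 178 along [-49.2  -1.2] -24.977086715591952 lat 0.6964724484460056 z 0.11148332375650463 [array([-25. ,   0.7]), array([36.1, 50.2]), np.float64(89.9)]
```

View pics/fit.png

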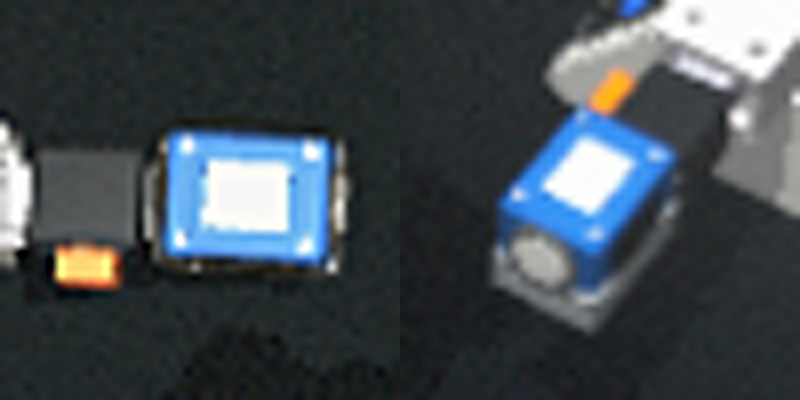

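The head is square against the flange in the top crop, with the flange at u≈155 touching the head's end. A 30 N push gave no movement, where the click needs under 12 N, so it is home. Next I'll pinch the grip, draw it part-way and look.

Run:
```python
from a import *
g=lambda s,z=.058: tgt(.0240-s,z,-.0015)
manip.move_ptp(g(0,.17),quat(psi)); manip.move_l(g(0),force_limit=15); st('down')
claw.grab(50); manip.hold(.2); st('grab'); print(manip.read_grip_force())
if manip.read_width()<.036:
    r=manip.move_l(g(.040),max_speed=.05); manip.hold(.3); st('drawn')
    print(manip.read_force())
for n in('top','side'): shot(n)
from scipy import ndimage
ims=[]
for n in('top','side'):
    p,_=load(n); u,v=map(int,proj(n,(.512,.225,.098)))
    ims.append(cv2.resize(p[v-25:v+25,u-25:u+25][...,::-1],(400,400),interpolation=cv2.INTER_CUBIC)); print(n,u,v)
cv2.imwrite('pics/ptr.png',np.hstack(ims))
```

```text
down along 23.73 lat -0.85 z 58.97 F 0.1 0.5 0.7 [0.04 0.03 0.02] w 0.0854 t 17.50
grab along 24.02 lat -1.32 z 58.64 F -1.6 -2.5 5.1 [-0.21  0.64  0.8 ] w 0.0310 t 18.24
53.53626072406769
drawn along -14.75 lat -1.26 z 58.63 F -1.4 4.0 5.5 [0.82 0.57 0.76] w 0.0315 t 19.49
[-1.14406802  4.0741773   5.53667075]
top 188 253
side 364 148
```

View pics/ptr.png

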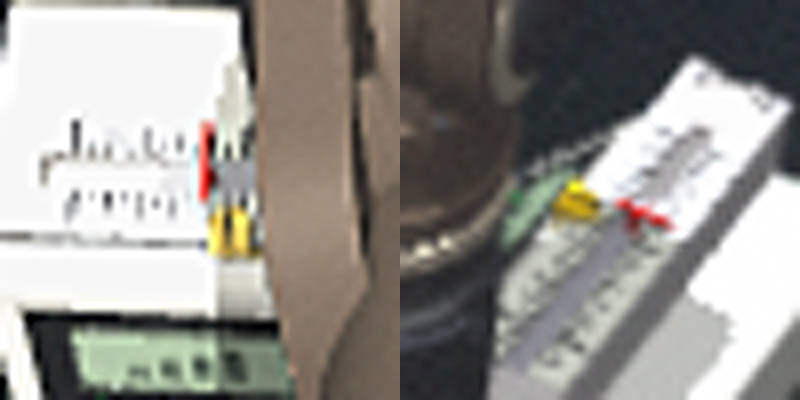

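In the top crop the red pointer is at (207,165), with the cursor's dark line about 3 px further right at (231,228). In the side crop the pointer is at (645,215) and the cursor at (578,200). Next I'll compute the remaining gap in the meter's frame.

```bash
cat > m.py <<'E'
from a import *
def gap(n,p,verbose=1):
    h=cv2.cvtColor(p,cv2.COLOR_RGB2HSV).astype(int); f=p.astype(float)
    v,u=np.mgrid[0:480,0:640]; a,b=proj(n,(.512,.225,.098)); roi=(abs(u-a)<22)&(abs(v-b)<22)
    r=f[...,0]-np.maximum(f[...,1],f[...,2]); w=np.where(roi&(r>50),r,0)     # pointer: red excess
    P=onz(n,(u*w).sum()/w.sum(),(v*w).sum()/w.sum(),.096)
    y=np.minimum(f[...,0],f[...,1])-f[...,2]; M=roi&(y>45)&(h[...,0]>18)&(h[...,0]<36)
    # mark: yellow clip seen in meter coordinates on its top plane
    k,l,s,c=cv2.connectedComponentsWithStats(M.astype(np.uint8)); i=1+np.argmax(s[1:,4]); M=l==i
    U,V=u[M],v[M]; X=np.array([onz(n,i,j,.101) for i,j in zip(U,V)])-seat
    al=X@ey*1000; la=X@ex*1000
    print(n,'pointer along %.2f lat %.2f n%d'%((P-seat)@ey*1000,(P-seat)@ex*1000,(w>0).sum()),'clip mean %.2f range %.1f %.1f n%d lat %.1f %.1f'%(al.mean(),al.min(),al.max(),M.sum(),la.min(),la.max()))
    # profile of brightness along y over clip's top
    for lat in (-.0195,-.0165,-.0135):
        S=np.arange(.138,.162,.001); q=np.array([proj(n,seat+s*ey+lat*ex+[0,0,.101]) for s in S],np.float32)
        g=cv2.remap(p,q[:,0].copy(),q[:,1].copy(),cv2.INTER_CUBIC)[:,0].astype(int)
        print('  lat',lat,'RG:',list(zip((S*1000).round().astype(int).tolist(),((g[:,0]+g[:,1])//2).tolist(),g[:,2].tolist())))
E
python3 - <<'E'
from m import *
for n in('top','side'): gap(n,load(n)[0])
E
```

```text
top pointer along 161.59 lat 3.87 n14 clip mean 151.45 range 144.5 156.9 n26 lat -22.7 -10.6
  lat -0.0195 RG: [(138, 149, 124), (139, 149, 121), (140, 144, 118), (141, 137, 123), (142, 130, 128), (143, 106, 111), (144, 81, 85), (145, 101, 73), (146, 170, 84), (147, 232, 99), (148, 246, 104), (149, 237, 100), (150, 195, 87), (151, 137, 68), (152, 120, 59), (153, 159, 65), (154, 216, 84), (155, 248, 109), (156, 255, 134), (157, 236, 154), (158, 187, 157), (159, 159, 172), (160, 178, 193), (161, 201, 204)]
  lat -0.0165 RG: [(138, 153, 126), (139, 151, 121), (140, 152, 122), (141, 170, 151), (142, 189, 181), (143, 170, 166), (144, 114, 107), (145, 91, 58), (146, 150, 69), (147, 222, 99), (148, 249, 112), (149, 243, 110), (150, 202, 94), (151, 120, 65), (152, 77, 48), (153, 122, 58), (154, 203, 84), (155, 241, 101), (156, 238, 108), (157, 242, 146), (158, 255, 209), (159, 255, 255), (160, 255, 255), (161, 255, 255)]
  lat -0.0135 RG: [(138, 154, 128), (139, 156, 127), (140, 158, 127), (141, 160, 136), (142, 164, 152), (143, 156, 147), (144, 127, 116), (145, 116, 85), (146, 162, 87), (14
[... 869 characters left out ...]
4, 144, 89), (145, 137, 71), (146, 136, 59), (147, 141, 47), (148, 151, 35), (149, 168, 24), (150, 180, 20), (151, 185, 21), (152, 181, 24), (153, 168, 28), (154, 150, 30), (155, 142, 27), (156, 147, 24), (157, 167, 35), (158, 192, 67), (159, 217, 124), (160, 232, 185), (161, 244, 234)]
  lat -0.0135 RG: [(138, 180, 172), (139, 179, 172), (140, 179, 173), (141, 176, 166), (142, 168, 151), (143, 157, 135), (144, 145, 114), (145, 137, 94), (146, 136, 71), (147, 144, 56), (148, 160, 44), (149, 175, 36), (150, 184, 28), (151, 181, 25), (152, 169, 29), (153, 152, 34), (154, 139, 36), (155, 134, 32), (156, 141, 31), (157, 164, 50), (158, 199, 98), (159, 231, 158), (160, 250, 209), (161, 254, 241)]
```

Run:
```python
from m import *
g=lambda s,z=.058: tgt(.0240-s,z,-.0015)
manip.move_l(g(.048),max_speed=.03); manip.hold(.3); st('drawn')
for n in('top','side'): p,_=shot(n); gap(n,p)
ims=[]
for n in('top','side'):
    p,_=load(n); u,v=map(int,proj(n,(.512,.225,.098)))
    ims.append(cv2.resize(p[v-20:v+20,u-20:u+20][...,::-1],(400,400),interpolation=cv2.INTER_CUBIC)); print(n,u,v)
cv2.imwrite('pics/ptr2.png',np.hstack(ims))
```

```text
drawn along -22.73 lat -1.26 z 58.62 F -2.0 4.7 4.9 [0.84 0.57 0.81] w 0.0315 t 20.31
top pointer along 153.54 lat 4.55 n14 clip mean 151.36 range 144.5 156.9 n29 lat -22.7 -8.3
  lat -0.0195 RG: [(138, 171, 162), (139, 177, 169), (140, 176, 168), (141, 165, 161), (142, 153, 151), (143, 117, 117), (144, 81, 82), (145, 92, 63), (146, 158, 69), (147, 226, 93), (148, 252, 130), (149, 255, 161), (150, 244, 152), (151, 211, 107), (152, 200, 90), (153, 224, 117), (154, 254, 151), (155, 255, 157), (156, 255, 149), (157, 231, 150), (158, 182, 153), (159, 157, 170), (160, 177, 191), (161, 201, 203)]
  lat -0.0165 RG: [(138, 226, 211), (139, 228, 213), (140, 232, 217), (141, 243, 233), (142, 251, 245), (143, 208, 199), (144, 126, 116), (145, 82, 47), (146, 136, 49), (147, 215, 87), (148, 253, 130), (149, 255, 164), (150, 239, 159), (151, 175, 104), (152, 137, 69), (153, 176, 95), (154, 241, 144), (155, 255, 164), (156, 255, 157), (157, 254, 177), (158, 255, 224), (159, 255, 255), (160, 255, 255), (161, 255, 255)]
  lat -0.0135 RG: [(138, 127, 119), (139, 150, 141), (140, 212, 200), (141, 250, 
[... 988 characters left out ...]
 70), (146, 132, 59), (147, 137, 48), (148, 154, 34), (149, 185, 19), (150, 215, 10), (151, 240, 6), (152, 252, 9), (153, 250, 17), (154, 241, 23), (155, 235, 20), (156, 236, 11), (157, 244, 16), (158, 251, 47), (159, 252, 111), (160, 250, 181), (161, 249, 236)]
  lat -0.0135 RG: [(138, 181, 174), (139, 180, 174), (140, 181, 175), (141, 178, 168), (142, 169, 152), (143, 158, 135), (144, 144, 112), (145, 136, 92), (146, 134, 69), (147, 138, 55), (148, 151, 44), (149, 168, 35), (150, 184, 25), (151, 196, 21), (152, 199, 27), (153, 199, 35), (154, 197, 37), (155, 198, 27), (156, 204, 21), (157, 220, 39), (158, 245, 92), (159, 255, 159), (160, 255, 213), (161, 255, 243)]
top 188 253
side 364 148
```

View pics/ptr2.png

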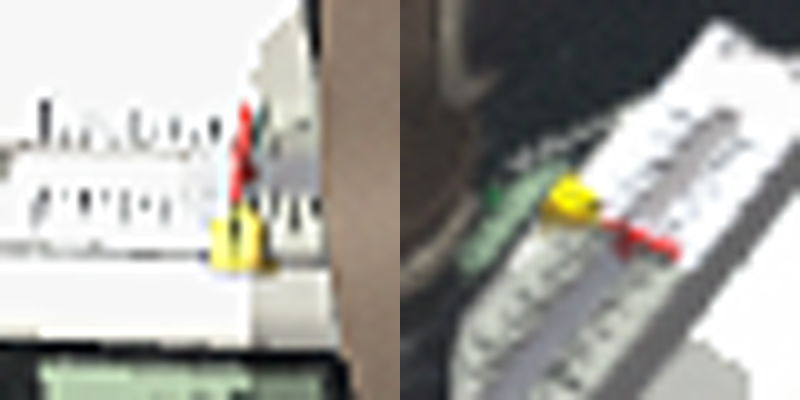

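In the top crop the pointer (241,150) points at the clip, about 1.5 mm short of its dark line (236,230). The side view gives nearly the same. I'll correct by 1.45 mm.

```bash
python3 - <<'E' | cut -c1-700
from m import *
g=lambda s,z=.058: tgt(.0240-s,z,-.0015)
manip.move_l(g(.04945),max_speed=.02); manip.hold(.4); st('drawn'); print(manip.read_grip_force())
for n in('top','side'): 
    for _ in range(2): p,_d=shot(n); gap(n,p)
E
```

```text
drawn along -24.16 lat -1.27 z 58.61 F -0.8 4.7 5.6 [0.84 0.57 0.84] w 0.0312 t 21.06
52.91135251522064
top pointer along 151.94 lat 2.74 n15 clip mean 151.40 range 144.5 156.9 n28 lat -22.7 -10.6
  lat -0.0195 RG: [(138, 169, 160), (139, 176, 166), (140, 175, 166), (141, 163, 159), (142, 148, 149), (143, 113, 116), (144, 80, 83), (145, 92, 64), (146, 157, 69), (147, 224, 90), (148, 252, 127), (149, 255, 158), (150, 245, 150), (151, 212, 107), (152, 201, 91), (153, 224, 118), (154, 254, 151), (155, 255, 157), (156, 255, 149), (157, 231, 150), (158, 183, 152), (159, 157, 169), (160, 177, 191), (161, 200, 204)]
  lat -0.0165 RG: [(138, 227, 211), (139, 229, 213), (140, 234, 218), (141, 245, 234), (142, 253, 246), (143, 208, 198), (144, 125, 111), (145, 80, 42), (146, 138, 56), (147, 223, 106), (148, 255, 146), (149, 255, 170), (150, 238, 155), (151, 172, 99), (152, 135, 64), (153, 174, 92), (154, 241, 144), (155, 255, 165), (156, 255, 158), (157, 254, 178), (158, 255, 224), (159, 255, 255), (160, 255, 255), (161, 255, 255)]
  lat -0.0135 RG: [(138, 128, 120), (139, 151, 141), (140, 212
[... 3652 characters left out ...]
(144, 145, 91), (145, 132, 74), (146, 125, 63), (147, 128, 51), (148, 149, 35), (149, 186, 19), (150, 220, 9), (151, 244, 5), (152, 253, 8), (153, 249, 16), (154, 239, 23), (155, 235, 22), (156, 237, 17), (157, 244, 23), (158, 251, 53), (159, 252, 114), (160, 250, 182), (161, 249, 235)]
  lat -0.0135 RG: [(138, 182, 173), (139, 180, 173), (140, 179, 174), (141, 176, 167), (142, 167, 151), (143, 157, 134), (144, 145, 114), (145, 137, 94), (146, 140, 70), (147, 157, 53), (148, 189, 36), (149, 221, 23), (150, 242, 13), (151, 243, 13), (152, 231, 21), (153, 215, 31), (154, 204, 34), (155, 200, 26), (156, 206, 22), (157, 221, 41), (158, 246, 93), (159, 255, 158), (160, 255, 211), (161, 255, 242)]
```

Both views agree to about 0.1 mm: the top shows 151.95 against 152.05, the side 155.0 against 155. The grip is steady, so I'm handing in.

```bash
python3 -c "
from a import *
st('final'); print(job.close_job())"
```

```text
final along -24.16 lat -1.24 z 58.64 F -1.9 5.5 5.4 [0.85 0.6  0.83] w 0.0313 t 21.26
the job is handed in; nothing more can be done
None
```

The job is handed in at 21.3 s: the head is pushed home against the flange (firm stop at 30 N, though the click itself was not seen directly), and the boom is drawn and still held with the pointer within about 0.1 mm of the cursor in both views.

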